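# Set the coffee grinder and hold it running

## Robot

A 6-joint arm with a two-finger parallel gripper is mounted at the origin on a cart in front of the work surface, level with it; the furniture and walls round the work are solid. World frame = base frame: x ahead of the robot, y to its left, z up, the work surface at z = 0. Lengths are in m, angles in rad, forces in N, time in s.
With the tool pointing down it reaches from about 0.35 to 0.925 m from the base axis. Payload 6.4 kg.
Tool frame: the origin (TCP) lies between the finger pads; the fingertips stand arm.tips_ahead ahead of it and the grasp point (between the pads) lies 11 mm behind it (arm.tips_ahead is the distance from the TCP to the fingertips, in m); z points along the fingers, y is the line along which they close (so a half turn about z gives the same grasp; the last joint's range is limited). The gripper opens to 94 mm and grips with 3 to 60 N. Pads are 16 mm wide; open, the fingers measure 119 mm over their backs; the gripper's body (75 mm by 177 mm) begins 78 mm behind the grasp point.
Start: joints at [1.129, 0.245, 1.558, -0, 1.339, -0.174], TCP at [0.172, 0.627, 0.213] pointing down, gripper open.
Joint ranges: [-3.13, 3.13], [-1.02, 2.26], [0.13, 2.54], [-0.95, 4.09], [0.21, 2.88], [-2.74, 2.74]. Speed limits (rad/s): [2.57, 2.57, 3.14, 3.14, 3.14, 3.14].

## Interface

Orientations are given as a 3x3 rotation matrix whose columns are the frame's x, y, z axes.
In Python, from cell import arm gives the robot as it stands.
- The arm moves only by the shell command python3 -m jog 'ROWS' [FORCE]. ROWS is JSON, a list of rows, each a list of 3 entries, a list of its own where there are three numbers: the turn, a rotation vector about the tool's x, y, z in rad, then the shift along the tool's x, y, z in mm, then the opening, from 0 (shut) to 1 (fully open). A call has exactly 8 rows; each row shifts and turns the commanded pose from where the row before left it, along the tool's axes as they then stand; what a row does not reach is not made up. A row lasts 1/12 s, in which the tool goes at most 41.7 mm and 7.16 degrees, less where a joint would pass 70% of its speed; a pose out of reach is approached as far as the arm can. A call with a gripper value outside its range is refused whole. The fingers move at their own pace and stop on an object; FORCE is the grip in N (left out, the last holds). Time passes only in rows, so rows that do not move let the fingers close, or fill a call up. It gives the time, the measured TCP pose, the force, the opening and the grip force at its end, in the units of the state.
- arm.read_state(): the state, without advancing time (a new reading comes with each control period).
- arm.capture(name): name is "scene" or "top" or "wrist"; returns (picture, depth): 400x640x3 uint8, red, green, blue; 400x640 float32, m along the optical axis (not along the pixel's ray), 0 where there is no reading.
- arm.camera_model(name): a dict with "vfov" (degrees; the focal length in pixels is half the picture's height over the tangent of half this angle, whatever the lens; pixels are square), "cx", "cy" (the principal point, pixels), "rvec" (rotation vector, rad) and "tvec" (3), from world to camera coordinates, as OpenCV has them. Camera axes: x right, y down, z forward; pixel columns grow to the right and rows downward; lengths in m; the calibration is good to about 2 mm. The wrist camera is an equidistant fisheye: a pixel r from the principal point sees the ray r / f radians off the axis. A picture is of the moment at which its call begins: read the wrist's pose just before it. camera_model takes no time and is no camera call; for the wrist camera it gives the pose at the moment of the call.
- arm.close_job(): hands the job in; it is judged then, once.
The state is a dict: "time_s": time; "joints": joint angles; "qvel": joint speeds; "joint_torque": joint torques, N m; "tcp_pos": TCP position; "tcp_rot": TCP orientation; "contact_force": force on the tool from outside, world axes, zero at the start; "torque": the same for the moment, N m; "finger_gap": finger opening in m; "gripper_force": force on a finger pad.
Only numpy, scipy, OpenCV 4.12 (cv2) and the standard library are available. Lean on these libraries where they do the work, as an engineer would, in place of code of your own. Each camera call takes 0.05 s, during which the arm holds its last target. There are 200 camera calls.

## Task

Set the coffee grinder and run it: turn the black grind wheel (clockwise moves the red pointer to the right), over several grasps, until the red pointer on the scale stands in line with the green clip, and let go of the wheel. Then turn the spring-return run dial clockwise past its first two clicks to the third position (three red dots) and keep holding it there: it springs back when let go, so finish while still gripping the dial at the third position. Do not run the grinder before the pointer is set, and leave the cup, spoon, tin and timer undisturbed.

Things in the scene. Friction and masses are not known exactly. Their poses are not given: they have to be found in the camera images.
- grinder: white coffee grinder, fixed; origin at its underside, its front along its own -x, its left +y. Deck 250 mm wide (y), x -145 to +55 mm, top at z 62 mm. Round tower and amber hopper behind: centre x +90 mm, radius 63, 261 high. On the deck: grind wheel left at (x -70, y +60), run dial right at (-70, -60), dark scale strip, 92 mm along y, at x +8.
- wheel_grip (a point): point on the grind wheel's axis at half its height (79 mm over the work surface). The wheel: black, round, vertical axis, 56 mm diameter, 24 mm high (67 to 91 mm over the work surface), steel cap; grip it across its diameter at any angle.
- grind_wheel (a joint): angle of the grind wheel, rad, grows clockwise seen from above, 0 to 6.6 between stops; at the start 0 to 0.8. Light friction (0.06 N m), stays where it is left. Each rad moves the red pointer 10 mm to the right (the grinder's -y).
- pointer_tip (a point): tip of the red pointer, 2.6 mm wide, that slides along the scale strip of the grinder as the wheel turns; only the position along the grinder's y matters.
- setting_clip: small green clip, 7 mm wide along y, fixed at the front edge of the scale strip; origin at the centre of its underside, axes parallel to the grinder's. The pointer is set when its tip lies within the width of the clip along y. The clip always lies to the right (the grinder's -y) of the starting pointer.
- dial_grip (a point): point on the run dial's axis at mid-height of its wing (84 mm over the work surface); x axis along the wing towards its white line. The black dial is a 54 mm disc with a wing grip on top, 48 mm long (x), 12 mm thick (y), 73 to 96 mm over the work surface: grip it across the 12 mm.
- run_dial (a joint): angle of the run dial, rad, grows clockwise from above. 0 off (rest); clicks at 0.4 (one dot), 0.8 (two dots), 1.2 (three red dots, run); stop at 1.32. A spring returns it to 0 from anywhere: 0.07 N m at 0, 0.13 at 1.2, click ripple +-0.025. At 0 the white line points 0.6 rad counter-clockwise of the grinder's +y, at 1.2 it points 0.6 rad clockwise of it.
- espresso_cup: loose small white cup with handle, 59x88x55 mm, origin at its underside: leave alone
- teaspoon: loose steel teaspoon, 132x26x9 mm, origin at its underside: leave alone
- coffee_tin: loose white tin with wooden lid, 87 mm diameter, 130 mm high, origin at its underside: leave alone
- egg_timer: loose red and white kitchen timer, 63 mm diameter, 60 mm high, origin at its underside: leave alone

How it is judged:
On the way, in this order (a step that is already met when the one before it is completed fails the run):
1. the red pointer is in line with the green clip and the wheel is let go (y of pointer_tip in the frame of setting_clip between -0.0035 and 0.0035 m and contact force between the fingers and grind_wheel below 0.1 N), for 0.3 s.
2. the run dial is held at the third position (value of joint run_dial above 1.06 rad and contact force between the fingers and run_dial above 1 N), for 0.3 s.
At the end, for the whole second after the job is handed in: the fingers hold the run dial at its third position (above 1.06 rad, at rest, finger contact over 1 N) through the last second, while the pointer tip is within 3.5 mm of the middle of the green clip along the scale (all of step 2 and velocity of joint run_dial between -0.1 and 0.1 rad/s and y of pointer_tip in the frame of setting_clip between -0.0035 and 0.0035 m); the arm keeps its last pose, push and grip.
It fails at once if the run dial is turned past its first click while the pointer is off the clip (value of joint run_dial above 0.5 rad and (y of pointer_tip in the frame of setting_clip above 0.0035 m or y of pointer_tip in the frame of setting_clip below -0.0035 m)).
It fails at once if the cup, spoon, tin or timer is moved by more than 20 mm (distance of any of espresso_cup, teaspoon, coffee_tin, egg_timer from where it was at the start of the episode above 0.02 m).
It also fails if it takes over 64 s, if anything falls off the work surface, if the arm or the gripper's body presses on something with over 40 N, if the wrist force passes 120 N, or if a joint passes its speed limit or range.

## Working session

There is one attempt and no reset: what is moved stays moved. The work goes in short steps, Python scripts to look and compute and a shell command to move; the robot and the scene stay as the last step left them, time stands still between calls to the robot, and variables do not carry over. Pictures are saved under pics/ and viewed, at most 10 in all, crops included, and the job is handed in when it is done.

```bash
mkdir -p pics; cat > h.py <<'E'
import numpy as np,cv2
from cell import arm
def model(n):
    m=arm.camera_model(n);R=cv2.Rodrigues(np.array(m["rvec"],float))[0];t=np.array(m["tvec"],float).ravel()
    f=200/np.tan(np.radians(m["vfov"])/2);return R,t,f,m["cx"],m["cy"]
def ray(M,u,v,fish=False):
    R,t,f,cx,cy=M
    x,y=(u-cx)/f,(v-cy)/f
    if fish:
        r=np.hypot(x,y);s=np.sin(r)/r if r>1e-9 else 1;d=np.array([x*s,y*s,np.cos(r)])
    else: d=np.array([x,y,1.])
    return -R.T@t,R.T@d
def onz(M,u,v,z,fish=False):
    o,d=ray(M,u,v,fish);return o+d*(z-o[2])/d[2]
def save(n,img): cv2.imwrite("pics/"+n+".png",cv2.cvtColor(img,cv2.COLOR_RGB2BGR))
E
python3 - <<'E'
from h import *
a=arm.capture("top")[0];b=arm.capture("scene")[0]
save("top0",a);save("scene0",b)
for n in("top","scene"):
    M=model(n);print(n,M[2:],-M[0].T@M[1],M[0][2])
print(arm.tips_ahead,arm.read_state()["tcp_rot"])
E
```

```text
top (np.float64(415.7063766091671), 322.01644793811226, 199.02465984721752) [0.35997105 0.07426487 1.12498183] [ 0.14059752 -0.02622052 -0.98971957]
scene (np.float64(396.71296883494193), 324.8769319797255, 195.838602614185) [-0.24131168 -0.57176482  0.61709755] [ 0.66271005  0.57581554 -0.47880252]
0.008 [[-9.64348723e-01  2.64633761e-01 -7.16787913e-04]
 [ 2.64634590e-01  9.64347475e-01 -1.57499203e-03]
 [ 2.74436549e-04 -1.70852843e-03 -9.99998503e-01]]
```

View pics/top0.png

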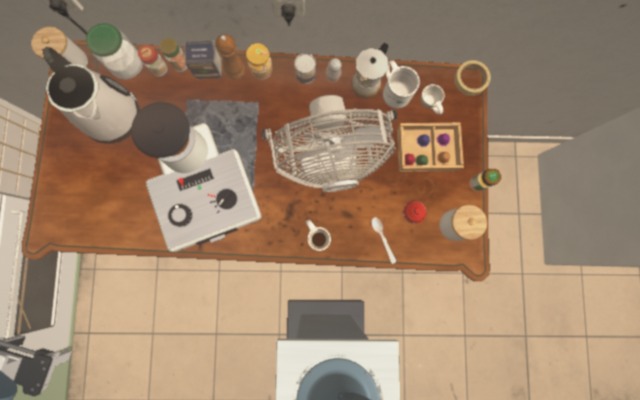

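View pics/scene0.png

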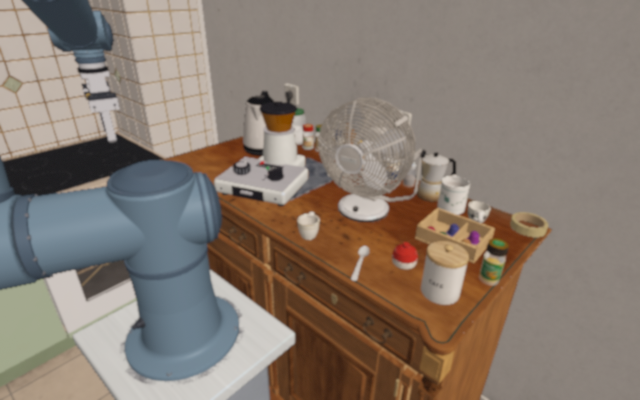

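The top view shows the grinder with its wheel at about (179,215), dial at (227,199), scale strip near (196,182), red pointer near (181,181) and green clip near (199,187). The arm is clear of it.

```bash
python3 - <<'E'
from h import *
a=np.mean([arm.capture("top")[0].astype(float) for _ in range(4)],0).astype(np.uint8)
c=a[140:255,140:270];save("topc",cv2.resize(c,(780,690)[:2],interpolation=cv2.INTER_CUBIC)[:600])
M=model("top")
hsv=cv2.cvtColor(a,cv2.COLOR_RGB2HSV).astype(int);H,S,V=hsv[...,0],hsv[...,1],hsv[...,2]
roi=np.zeros(H.shape,bool);roi[160:245,150:260]=1
def blobs(m,nm,z):
    n,l,s,ce=cv2.connectedComponentsWithStats((m&roi).astype(np.uint8))
    for i in range(1,n):
        if s[i,4]>=4: print(nm,s[i],ce[i].round(1),onz(M,*ce[i],z).round(4))
blobs((S>110)&((H<8)|(H>172))&(V>90),"red",.07)
blobs((S>80)&(H>40)&(H<90),"green",.07)
blobs((V<75),"dark",.085)
# deck outline: white
m=((S<60)&(V>120)&roi).astype(np.uint8)
m=cv2.morphologyEx(m,cv2.MORPH_CLOSE,np.ones((15,15)))
cs=max(cv2.findContours(m,0,2)[0],key=cv2.contourArea)
r=cv2.minAreaRect(cs);print(r);[print(onz(M,*p,.062).round(4)) for p in cv2.boxPoints(r)]
E
```

```text
red [178 178   6   9  36] [181.1 181.4] [0.5496 0.407  0.07  ]
green [198 186   2   3   5] [198.6 186.8] [0.5363 0.3619 0.07  ]
dark [185 171  25  12  79] [197.  176.4] [0.5605 0.3633 0.085 ]
dark [221 191   7   6  23] [223.7 193.3] [0.5184 0.2942 0.085 ]
dark [222 192  13  15  71] [228.2 198.2] [0.506  0.2824 0.085 ]
((204.5, 202.0), (84.0, 109.0), 90.0)
[0.6058 0.4925 0.062 ]
[0.6111 0.2117 0.062 ]
[0.3933 0.2044 0.062 ]
[0.3898 0.4775 0.062 ]
```

View pics/topc.png

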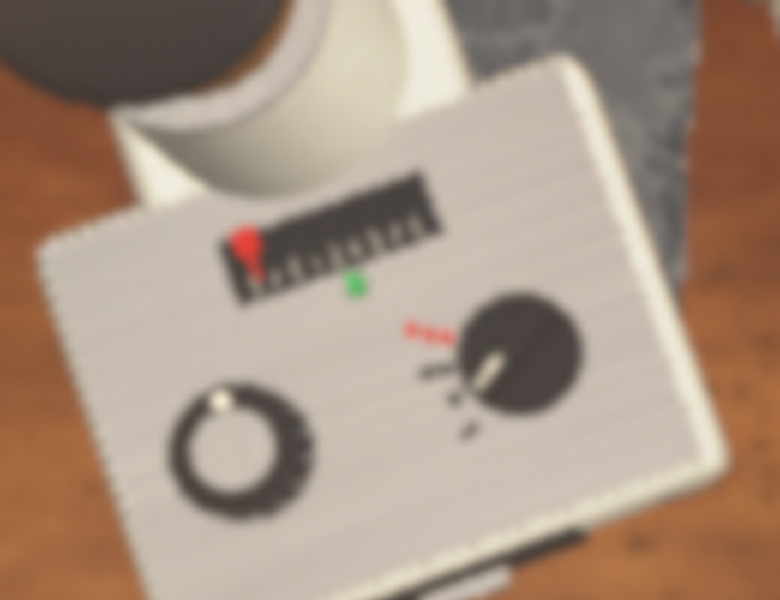

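The crop (6x, offset (140,140)) puts the wheel's centre at about (180,215), the dial's at (226.7,198.7), the pointer tip at (183,186.7) and the clip at (199.2,187.5). The scale strip rises to the right, so the yaw is about +0.33 rad. Next I'll work out the first approach.

```bash
python3 - <<'E'
from h import *
M=model("top")
c=lambda u,v,z:onz(M,140+u/6-.5+.08,140+v*115/690-.5+.08,z)
w=c(240,450,.085);d=c(520,352,.072);l=c(232,272,.063);r=c(430,205,.063);p=c(258,280,.066);g=c(355,285,.066)
for n,x in dict(w=w,d=d,l=l,r=r,p=p,g=g).items():print(n,x.round(4))
y1=w-d;y2=l-r
print(np.linalg.norm(y1[:2]),np.arctan2(-y1[0],y1[1]),np.arctan2(-y2[0],y2[1]))
yaw=np.arctan2(-y1[0],y1[1]);print("dy mm",1e3*np.dot((p-g)[:2],[-np.sin(yaw),np.cos(yaw)]))
s=arm.read_state();R=np.array(s["tcp_rot"]);P=np.array(s["tcp_pos"])
print(P,"tool shift to above wheel 40mm further up",(R.T@(np.r_[w[:2],.2]-P)*1e3).round(1), s["joints"])
Mw=model("wrist");print("wrist cam",-Mw[0].T@Mw[1],Mw[0][2],Mw[2:])
E
```

```text
w [0.4629 0.401  0.085 ]
d [0.5077 0.29   0.072 ]
l [0.5415 0.4159 0.063 ]
r [0.5722 0.3332 0.063 ]
p [0.5378 0.4037 0.066 ]
g [0.5363 0.3626 0.066 ]
0.11968570108534758 0.38311079729907216 0.3553273831805242
dy mm 37.638864005822484
[0.17192137 0.6266826  0.21310367] tool shift to above wheel 40mm further up [-340.3 -140.6   13.1] [ 1.12888179e+00  2.45346575e-01  1.55816001e+00  3.10669861e-05
  1.33868047e+00 -1.74100806e-01]
wrist cam [0.0931603  0.64791986 0.38417275] [ 0.26713211 -0.07331712 -0.96086681] (np.float64(309.70691628693146), 316.11654966627907, 197.5651002099365)
```

```bash
python3 -m jog '[[[0,0,0],[-38,-16,0],1],[[0,0,0],[-38,-16,0],1],[[0,0,0],[-38,-16,0],1],[[0,0,0],[-38,-16,0],1],[[0,0,0],[-38,-16,0],1],[[0,0,0],[-38,-16,0],1],[[0,0,0],[-38,-16,0],1],[[0,0,0],[-38,-13,0],1]]' 40
python3 -m jog '[[[0,0,0],[-18,0,0],1],[[0,0,0],[-18,0,0],1],[[0,0,0],[0,0,0],1],[[0,0,0],[0,0,0],1],[[0,0,0],[0,0,0],1],[[0,0,0],[0,0,0],1],[[0,0,0],[0,0,0],1],[[0,0,0],[0,0,0],1]]' 
python3 - <<'E'
from h import *
M=model("wrist");a=arm.capture("wrist")[0];save("w0",a);np.savez("w0.npz",*[np.array(x) for x in M])
s=arm.read_state();print(s["tcp_pos"],s["joints"],s["time_s"])
E
```

```text
time_s: 0.97
tcp_pos: [0.4333, 0.4242, 0.2136]
tcp_rot: [[-0.964, 0.265, 0.0], [0.265, 0.964, 0.0], [-0.0, 0.0, -1.0]]
contact_force: [0.8, 0.5, 0.2]
finger_gap: 0.094
gripper_force: 0.0
time_s: 1.63
tcp_pos: [0.4659, 0.4169, 0.2135]
tcp_rot: [[-0.965, 0.263, -0.0], [0.263, 0.965, 0.0], [0.0, 0.0, -1.0]]
contact_force: [-0.5, 0.6, -0.2]
finger_gap: 0.0936
gripper_force: 0.0
[0.46611217 0.41683367 0.2135414 ] [ 5.48553453e-01  1.88358107e-01  1.62391185e+00  7.53722730e-05
  1.32928267e+00 -7.55559814e-01] 1.6833
```

View pics/w0.png

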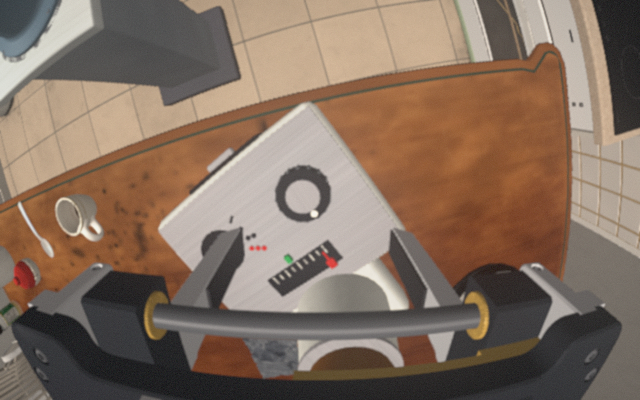

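The wrist view shows the wheel's centre at (302,193), the pointer tip near (327,252), the clip at (289,258), and the dial at the left finger.

```bash
cat >> h.py <<'E'
yaw=0.37
def meas():
    "mean red pointer blob and clip in the wrist view, along grinder y"
    M=model("wrist");a=arm.capture("wrist")[0]
    hsv=cv2.cvtColor(a,cv2.COLOR_RGB2HSV).astype(int);H,S,V=hsv[...,0],hsv[...,1],hsv[...,2]
    yg=np.array([-np.sin(yaw),np.cos(yaw)]);xg=np.array([np.cos(yaw),np.sin(yaw)]);c0=np.array([.5362,.3624])
    out={}
    for nm,m in dict(red=(S>120)&((H<8)|(H>172))&(V>80),green=(S>90)&(H>40)&(H<90)&(V>60)).items():
        v,u=np.nonzero(m);P=[onz(M,x,y,.067,True)[:2]-c0 for x,y in zip(u,v)]
        P=np.array([(p@xg,p@yg) for p in P]).reshape(-1,2);k=(abs(P[:,0])<.03)&(abs(P[:,1])<.06);P=P[k]
        out[nm]=P
        if len(P): print(nm,len(P),"x",(P[:,0].min()*1e3).round(1),(P[:,0].max()*1e3).round(1),"y mean",(P[:,1].mean()*1e3).round(2),"min/max",(P[:,1].min()*1e3).round(1),(P[:,1].max()*1e3).round(1))
    r=out["red"]
    if len(r):
        t=r[r[:,0]<r[:,0].min()+.006];print("tip y",(t[:,1].mean()*1e3).round(2), "tip-clip mm",((t[:,1].mean()-out["green"][:,1].mean())*1e3).round(2) if len(out["green"]) else None)
    return a,M
E
python3 - <<'E'
from h import *
a,M=meas()
w=onz(M,302,193,.089,True);print("wheel",w.round(4))
for u,v,n in((279,284,'l'),(336,247,'r')):print(n,onz(M,u,v,.063,True).round(4))
s=arm.read_state();R=np.array(s["tcp_rot"]);print((R.T@(np.r_[.463,.401,.2]-s["tcp_pos"])*1e3).round(1))
E
```

```text
red 57 x -29.8 29.8 y mean 19.12 min/max -21.1 41.4
green 36 x -2.9 6.2 y mean 0.49 min/max -2.5 3.5
tip y -15.51 tip-clip mm -16.0
wheel [0.4614 0.4034 0.089 ]
l [0.5704 0.3412 0.063 ]
r [0.5397 0.42   0.063 ]
[ -1.  -16.   13.6]
```

```bash
sed -i 's/k=(abs(P\[:,0\])<.03)/k=(P[:,0]>-.015)\&(P[:,0]<.03)/' h.py
python3 -m jog '[[[0,0,-0.12],[-2,-15,0],1],[[0,0,-0.12],[0,0,8],1],[[0,0,-0.12],[0,0,10],1],[[0,0,-0.12],[0,0,12],1],[[0,0,-0.12],[0,0,12],1],[[0,0,-0.12],[0,0,12],1],[[0,0,-0.12],[0,0,12],1],[[0,0,-0.12],[0,0,12],1]]' 40
python3 -m jog '[[[0,0,0],[0,0,15],1],[[0,0,0],[0,0,15],1],[[0,0,0],[0,0,15],1],[[0,0,0],[0,0,10],1],[[0,0,0],[0,0,5],1],[[0,0,0],[0,0,0],1],[[0,0,0],[0,0,0],0.5],[[0,0,0],[0,0,0],0.5]]' 40
```

```text
time_s: 2.4
tcp_pos: [0.4646, 0.4015, 0.135]
tcp_rot: [[-0.766, -0.643, 0.0], [-0.643, 0.766, 0.0], [-0.0, -0.0, -1.0]]
contact_force: [0.2, 0.6, 0.0]
finger_gap: 0.0941
gripper_force: 0.0
time_s: 3.07
tcp_pos: [0.4654, 0.4018, 0.0766]
tcp_rot: [[-0.77, -0.638, 0.002], [-0.638, 0.77, 0.001], [-0.002, -0.0, -1.0]]
contact_force: [0.3, 0.1, 0.7]
finger_gap: 0.0839
gripper_force: 0.0
```

```bash

python3 -m jog '[[[0,0,0],[2,2,0],0.5],[[0,0,0],[0,0,0],0.45],[[0,0,0],[0,0,0],0.45],[[0,0,0],[0,0,0],0.45],[[0,0,0],[0,0,0],0.45],[[0,0,0],[0,0,0],0.45],[[0,0,0],[0,0,0],0.45],[[0,0,0],[0,0,0],0.45]]' 30

```

```text
time_s: 3.73
tcp_pos: [0.4625, 0.4012, 0.0758]
tcp_rot: [[-0.77, -0.638, 0.001], [-0.638, 0.77, -0.001], [-0.0, -0.001, -1.0]]
contact_force: [2.3, -4.7, 2.4]
finger_gap: 0.0555
gripper_force: 30.0
```

```bash

R='x'; python3 -m jog '[[[0,0,0.06],[0,0,0],0.45],[[0,0,0.12],[0,0,0],0.45],[[0,0,0.12],[0,0,0],0.45],[[0,0,0.12],[0,0,0],0.45],[[0,0,0.12],[0,0,0],0.45],[[0,0,0.12],[0,0,0],0.45],[[0,0,0.12],[0,0,0],0.45],[[0,0,0.12],[0,0,0],0.45]]'
python3 -m jog '[[[0,0,0.12],[0,0,0],0.45],[[0,0,0.12],[0,0,0],0.45],[[0,0,0.12],[0,0,0],0.45],[[0,0,0.12],[0,0,0],0.45],[[0,0,0.12],[0,0,0],0.45],[[0,0,0.12],[0,0,0],0.45],[[0,0,0.12],[0,0,0],0.45],[[0,0,0.06],[0,0,0],0.45]]'
python3 - <<'E'
from h import *
a,M=meas();save("w1",a);print(arm.read_state()["joints"])
E
```

```text
time_s: 4.4
tcp_pos: [0.4619, 0.4036, 0.0758]
tcp_rot: [[-0.977, 0.212, 0.001], [0.212, 0.977, 0.005], [0.0, 0.005, -1.0]]
contact_force: [0.8, 6.3, -0.4]
finger_gap: 0.0553
gripper_force: 30.0
time_s: 5.07
tcp_pos: [0.4634, 0.4055, 0.0759]
tcp_rot: [[-0.441, 0.897, 0.005], [0.897, 0.441, 0.009], [0.006, 0.009, -1.0]]
contact_force: [7.2, 13.0, -7.1]
finger_gap: 0.0556
gripper_force: 30.0
[0.53249317 0.31675545 1.74063666 0.0062373  1.0748406  0.07308268]
```

View pics/w1.png

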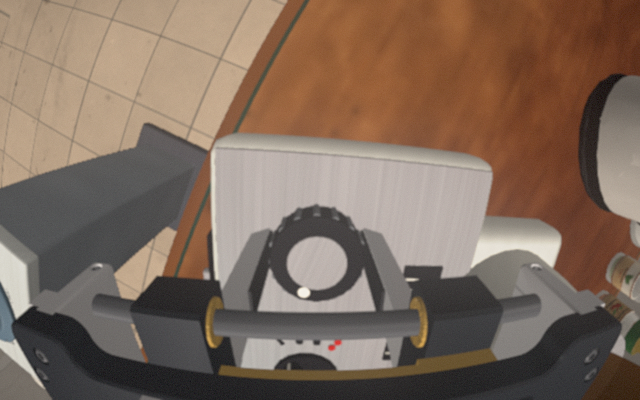

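```bash

python3 -m jog '[[[0,0,0],[0,0,0],1],[[0,0,0],[0,0,0],1],[[0,0,0],[0,0,0],1],[[0,0,0],[0,0,-10],1],[[0,0,-0.12],[0,0,-30],1],[[0,0,-0.12],[0,0,-35],1],[[0,0,-0.12],[0,0,-35],1],[[0,0,-0.12],[0,0,-30],1]]'
python3 -m jog '[[[0,0,-0.12],[0,0,0],1],[[0,0,-0.12],[0,0,0],1],[[0,0,-0.12],[0,0,0],1],[[0,0,-0.12],[0,0,0],1],[[0,0,-0.12],[0,0,0],1],[[0,0,0],[0,0,0],1],[[0,0,0],[0,0,0],1],[[0,0,0],[0,0,0],1]]'
python3 - <<'E'
from h import *
a,M=meas();save("w2",a[100:300,200:440].repeat(3,0).repeat(3,1));s=arm.read_state()
R=np.array(s["tcp_rot"]);print(s["tcp_pos"],(R.T@(np.r_[.462,.402,.0755]-s["tcp_pos"])*1e3).round(1),R[:,0])
E
```

```text
time_s: 5.78
tcp_pos: [0.462, 0.4017, 0.2186]
tcp_rot: [[-0.813, 0.583, 0.001], [0.583, 0.813, 0.001], [-0.0, 0.002, -1.0]]
contact_force: [-0.2, 1.1, -0.2]
finger_gap: 0.0937
gripper_force: 0.0
time_s: 6.45
tcp_pos: [0.4619, 0.4016, 0.2158]
tcp_rot: [[-1.0, 0.03, 0.0], [0.03, 1.0, 0.0], [-0.0, 0.0, -1.0]]
contact_force: [-0.1, 0.6, -0.3]
finger_gap: 0.094
gripper_force: 0.0
red 35 x 17.7 29.9 y mean 19.37 min/max 15.8 23.3
green 36 x -2.9 6.2 y mean 0.38 min/max -2.4 3.0
tip y 19.11 tip-clip mm 18.73
[0.46189277 0.40158873 0.21569782] [-1.000e-01  4.000e-01  1.402e+02] [-9.99555105e-01  2.98259853e-02 -5.84585100e-05]
```

View pics/w2.png

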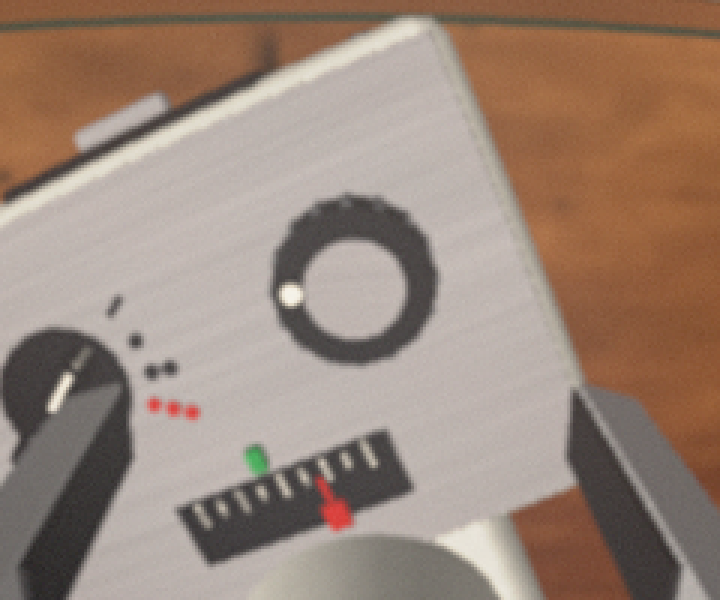

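The view shows the white wheel mark moved, with the pointer tip at crop (319,478), so wrist pixel (306,259). The clip is at crop (257,459), wrist pixel (285.5,253), and the dial is unturned. Next I'll check the remaining distance precisely and against the strip length.

```bash
python3 - <<'E'
from h import *
M=model("wrist")
c=lambda u,v,z=.064:onz(M,200+u/3-.33,100+v/3-.33,z,True)[:2]
A,B=c(180,508),c(388,432);print("strip",np.linalg.norm(A-B)*1e3)
A2,B2=c(210,565),c(412,490);print("strip back",np.linalg.norm(A2-B2)*1e3)
yg=(B-A)/np.linalg.norm(B-A);print("yaw",np.arctan2(-yg[0],yg[1]),np.arctan2(*(A2-B2)*[1,1]))
for yw in(.36,.37,.38):
    y=np.array([-np.sin(yw),np.cos(yw)])
    print(yw,[((c(319,478,z)-c(257,459,z2))@y*1e3).round(1) for z,z2 in((.064,.064),(.067,.067),(.067,.064))],((c(338,515,.067)-c(257,459,.067))@y*1e3).round(1))
a=arm.capture("top")[0];save("top2",cv2.resize(a[160:220,160:240],None,fx=8,fy=8,interpolation=2))
E
```

```text
strip 89.25581432473486
strip back 89.38085162458002
yaw 0.36348141582740773 2.75831403967236
0.36 [np.float64(19.0), np.float64(18.8), np.float64(19.7)] 19.3
0.37 [np.float64(18.9), np.float64(18.7), np.float64(19.6)] 18.9
0.38 [np.float64(18.7), np.float64(18.5), np.float64(19.4)] 18.6
```

View pics/top2.png

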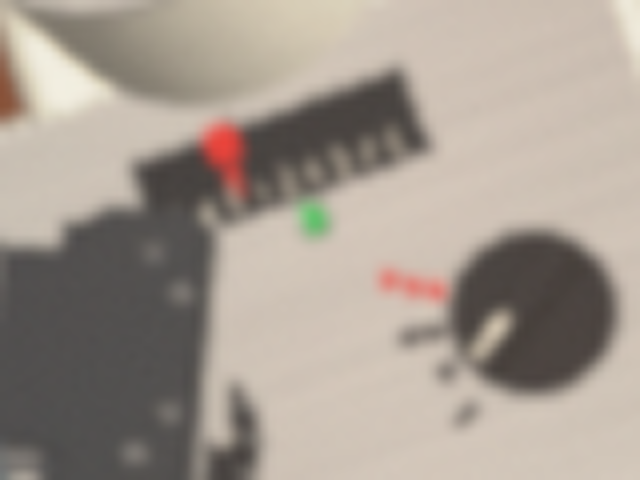

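The top view puts the tip at (240,200) and the clip at (315,218), which gives about 19 mm. Both views agree on roughly 1.9 rad left to turn.

```bash

python3 -m jog '[[[0,0,-0.1],[0,0,15],1],[[0,0,-0.1],[0,0,18],1],[[0,0,-0.1],[0,0,20],1],[[0,0,-0.1],[0,0,20],1],[[0,0,-0.1],[0,0,20],1],[[0,0,-0.1],[0,0,20],1],[[0,0,-0.1],[0,0,17],1],[[0,0,-0.1],[0,0,10],1]]'
python3 -m jog '[[[0,0,0],[0,0,0],1],[[0,0,0],[0,0,0],0.45],[[0,0,0],[0,0,0],0.45],[[0,0,0],[0,0,0],0.45],[[0,0,0],[0,0,0],0.45],[[0,0,0],[0,0,0],0.45],[[0,0,0],[0,0,0],0.45],[[0,0,0],[0,0,0],0.45]]' 30
python3 -m jog '[[[0,0,0.06],[0,0,0],0.45],[[0,0,0.12],[0,0,0],0.45],[[0,0,0.12],[0,0,0],0.45],[[0,0,0.12],[0,0,0],0.45],[[0,0,0.12],[0,0,0],0.45],[[0,0,0.12],[0,0,0],0.45],[[0,0,0.12],[0,0,0],0.45],[[0,0,0.12],[0,0,0],0.45]]'
python3 -m jog '[[[0,0,0.12],[0,0,0],0.45],[[0,0,0.12],[0,0,0],0.45],[[0,0,0.12],[0,0,0],0.45],[[0,0,0.12],[0,0,0],0.45],[[0,0,0.12],[0,0,0],0.45],[[0,0,0.12],[0,0,0],0.45],[[0,0,0.12],[0,0,0],0.45],[[0,0,0.12],[0,0,0],0.45]]'

```

```text
time_s: 7.22
tcp_pos: [0.4608, 0.4009, 0.0731]
tcp_rot: [[-0.714, -0.7, -0.003], [-0.7, 0.714, -0.002], [0.003, 0.001, -1.0]]
contact_force: [-0.4, -0.3, 0.1]
finger_gap: 0.094
gripper_force: 0.0
time_s: 7.88
tcp_pos: [0.4628, 0.4012, 0.076]
tcp_rot: [[-0.716, -0.698, 0.002], [-0.698, 0.716, -0.001], [-0.001, -0.002, -1.0]]
contact_force: [2.3, -2.5, 0.8]
finger_gap: 0.0555
gripper_force: 30.0
time_s: 8.55
tcp_pos: [0.4621, 0.4033, 0.076]
tcp_rot: [[-0.991, 0.134, 0.001], [0.134, 0.991, 0.004], [-0.001, 0.004, -1.0]]
contact_force: [0.0, 6.9, -1.0]
finger_gap: 0.0556
gripper_force: 30.0
time_s: 9.22
tcp_pos: [0.4635, 0.4053, 0.0761]
tcp_rot: [[-0.458, 0.889, 0.005], [0.889, 0.458, 0.009], [0.005, 0.009, -1.0]]
contact_force: [6.5, 14.2, -7.9]
finger_gap: 0.0552
gripper_force: 30.0
```

```bash

python3 -m jog '[[[0,0,0],[0,0,0],1],[[0,0,0],[0,0,0],1],[[0,0,0],[0,0,0],1],[[0,0,0],[0,0,-10],1],[[0,0,-0.12],[0,0,-30],1],[[0,0,-0.12],[0,0,-35],1],[[0,0,-0.12],[0,0,-35],1],[[0,0,-0.12],[0,0,-30],1]]'
python3 -m jog '[[[0,0,-0.12],[0,0,0],1],[[0,0,-0.12],[0,0,0],1],[[0,0,-0.12],[0,0,0],1],[[0,0,-0.12],[0,0,0],1],[[0,0,-0.12],[0,0,0],1],[[0,0,0],[0,0,0],1],[[0,0,0],[0,0,0],1],[[0,0,0],[0,0,0],1]]'
python3 - <<'E'
from h import *
a,M=meas();b=arm.capture("top")[0]
b=cv2.resize(b[160:220,160:240],(640,480),interpolation=2)[:, :400]
w=a[220:300,260:340].repeat(5,0).repeat(5,1)
save("cmb",np.hstack([w,b[:400]]));s=arm.read_state()
R=np.array(s["tcp_rot"]);print(s["tcp_pos"],R[:,0],s["time_s"])
E
```

```text
time_s: 9.88
tcp_pos: [0.4621, 0.4016, 0.2187]
tcp_rot: [[-0.824, 0.566, 0.002], [0.566, 0.824, 0.001], [-0.001, 0.002, -1.0]]
contact_force: [0.2, -0.5, 0.6]
finger_gap: 0.0942
gripper_force: 0.0
time_s: 10.55
tcp_pos: [0.4619, 0.4015, 0.2158]
tcp_rot: [[-1.0, 0.01, 0.0], [0.01, 1.0, 0.0], [-0.0, 0.0, -1.0]]
contact_force: [-0.3, 0.1, 0.6]
finger_gap: 0.094
gripper_force: 0.0
red 36 x 18.0 29.7 y mean 0.48 min/max -2.3 3.7
green 34 x -2.8 6.2 y mean 0.27 min/max -2.4 3.0
tip y 0.51 tip-clip mm 0.24
[0.46192623 0.40153477 0.21560411] [-9.99955725e-01  9.40997534e-03  6.33018397e-06] 10.65
```

View pics/cmb.png

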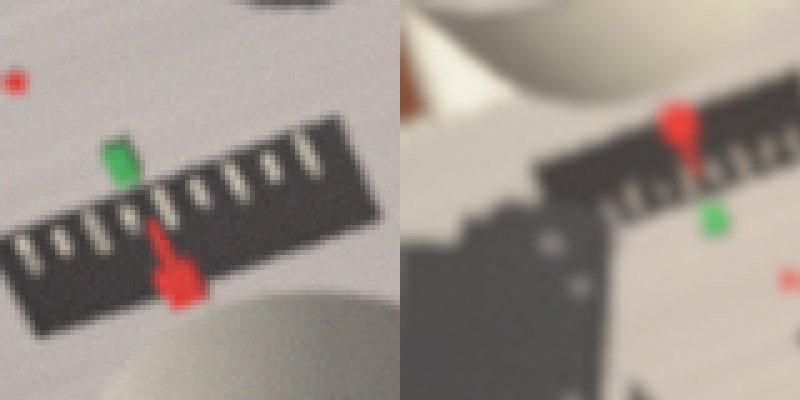

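The tip is in line with the clip: extending the pointer from (150,222) in the left half meets the clip at (122,160). The wheel is released, so now the dial.

```bash

python3 -m jog '[[[0,0,0],[-11,-28,0],1],[[0,0,0],[-11,-28,0],1],[[0,0,0],[-11,-28,0],1],[[0,0,0],[-11,-28,0],1],[[0,0,0.119],[0,0,0],0.6],[[0,0,0.119],[0,0,0],0.6],[[0,0,0.119],[0,0,0],0.6],[[0,0,0.119],[0,0,0],0.6]]'
python3 -m jog '[[[0,0,0.119],[0,0,0],0.6],[[0,0,0],[0,0,0],0.6],[[0,0,0],[0,0,0],0.6],[[0,0,0],[0,0,0],0.6],[[0,0,0],[0,0,0],0.6],[[0,0,0],[0,0,0],0.6],[[0,0,0],[0,0,0],0.6],[[0,0,0],[0,0,0],0.6]]'
python3 - <<'E'
from h import *
M=model("wrist");a=arm.capture("wrist")[0];save("w3",a[120:320,200:440].repeat(3,0).repeat(3,1))
s=arm.read_state();R=np.array(s["tcp_rot"]);print(s["tcp_pos"],R[:,0])
E
```

```text
time_s: 11.32
tcp_pos: [0.5052, 0.2889, 0.2155]
tcp_rot: [[-0.882, 0.472, -0.0], [0.472, 0.882, -0.0], [0.0, -0.0, -1.0]]
contact_force: [-0.0, -1.0, 0.2]
finger_gap: 0.0706
gripper_force: 0.0
time_s: 11.98
tcp_pos: [0.5051, 0.2893, 0.2155]
tcp_rot: [[-0.824, 0.567, -0.0], [0.567, 0.824, -0.0], [-0.0, -0.0, -1.0]]
contact_force: [-0.6, 0.0, 0.1]
finger_gap: 0.0558
gripper_force: 0.0
[0.50504772 0.28927355 0.21546152] [-8.23958437e-01  5.66650239e-01 -1.83114443e-05]
```

View pics/w3.png

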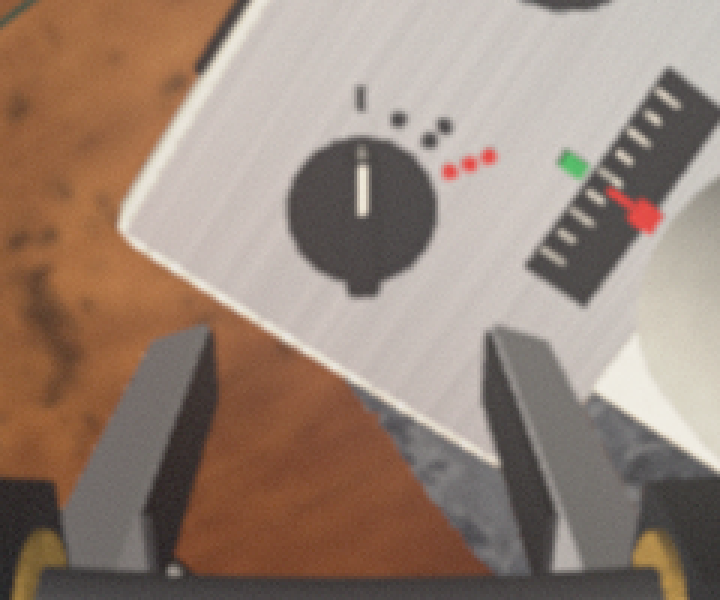

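The dial's wing is aligned with the tool's x axis, with its white line at column 362. It sits about 4 mm to the tool's +y of the finger midline at column 350, so I'll correct for that while descending.

```bash

python3 -m jog '[[[0,0,0],[0,4,10],0.6],[[0,0,0],[0,0,20],0.6],[[0,0,0],[0,0,20],0.6],[[0,0,0],[0,0,25],0.6],[[0,0,0],[0,0,25],0.6],[[0,0,0],[0,0,20],0.6],[[0,0,0],[0,0,10],0.6],[[0,0,0],[0,0,0],0.6]]' 45
python3 -m jog '[[[0,0,0],[0,0,0],0.4],[[0,0,0],[0,0,0],0.2],[[0,0,0],[0,0,0],0.05],[[0,0,0],[0,0,0],0.05],[[0,0,0],[0,0,0],0.05],[[0,0,0],[0,0,0],0.05],[[0,0,0],[0,0,0],0.05],[[0,0,0],[0,0,0],0.05]]' 45

```

```text
time_s: 12.7
tcp_pos: [0.5059, 0.2921, 0.0828]
tcp_rot: [[-0.824, 0.567, -0.004], [0.567, 0.824, -0.001], [0.003, -0.003, -1.0]]
contact_force: [-0.4, 0.2, -1.2]
finger_gap: 0.0566
gripper_force: 0.0
time_s: 13.37
tcp_pos: [0.5076, 0.2928, 0.0857]
tcp_rot: [[-0.824, 0.567, 0.001], [0.567, 0.824, 0.001], [-0.0, 0.001, -1.0]]
contact_force: [1.2, 1.3, 0.4]
finger_gap: 0.0118
gripper_force: 45.0
```

```bash

python3 -m jog '[[[0,0,0.06],[0,0,0],0.05],[[0,0,0.1],[0,0,0],0.05],[[0,0,0.1],[0,0,0],0.05],[[0,0,0.1],[0,0,0],0.05],[[0,0,0.1],[0,0,0],0.05],[[0,0,0.1],[0,0,0],0.05],[[0,0,0.1],[0,0,0],0.05],[[0,0,0.1],[0,0,0],0.05]]' 45
python3 -m jog '[[[0,0,0.1],[0,0,0],0.05],[[0,0,0.1],[0,0,0],0.05],[[0,0,0.1],[0,0,0],0.05],[[0,0,0.1],[0,0,0],0.05],[[0,0,0.06],[0,0,0],0.05],[[0,0,0],[0,0,0],0.05],[[0,0,0],[0,0,0],0.05],[[0,0,0],[0,0,0],0.05]]' 45
python3 - <<'E'
from h import *
s=arm.read_state();R=np.array(s["tcp_rot"]);print("yaw",np.arctan2(R[1,0],R[0,0]),"turned",np.arctan2(.567,-.824)-np.arctan2(R[1,0],R[0,0]),s["torque"])
M=model("wrist");w=arm.capture("wrist")[0];t=arm.capture("top")[0]
save("end",np.hstack([cv2.resize(w[180:380,220:420],(400,400)),cv2.resize(t[160:220,190:250],(400,400),interpolation=2)]))
E
```

```text
time_s: 14.03
tcp_pos: [0.5088, 0.2936, 0.0858]
tcp_rot: [[-0.202, 0.979, 0.004], [0.979, 0.202, 0.003], [0.002, 0.005, -1.0]]
contact_force: [5.5, 4.6, -3.7]
finger_gap: 0.0117
gripper_force: 45.0
time_s: 14.7
tcp_pos: [0.5097, 0.2936, 0.0858]
tcp_rot: [[0.249, 0.968, 0.006], [0.968, -0.249, 0.003], [0.004, 0.006, -1.0]]
contact_force: [8.4, 4.4, -5.9]
finger_gap: 0.0117
gripper_force: 45.0
yaw 1.3188369912411484 turned 1.22005639100141 [ 0.70038259 -1.35567731  0.17550478]
```

View pics/end.png

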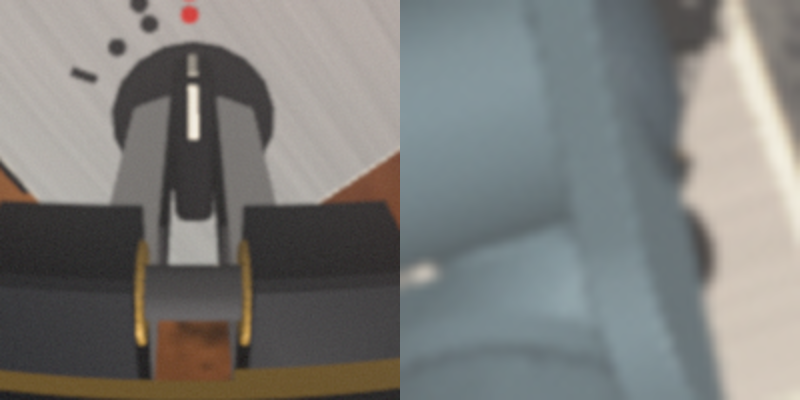

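The white line at column 192 points straight at the red dots with the wing gripped, and the tool has turned 1.22 rad. I'll hold briefly and hand in.

```bash

python3 -m jog '[[[0,0,0],[0,0,0],0.05],[[0,0,0],[0,0,0],0.05],[[0,0,0],[0,0,0],0.05],[[0,0,0],[0,0,0],0.05],[[0,0,0],[0,0,0],0.05],[[0,0,0],[0,0,0],0.05],[[0,0,0],[0,0,0],0.05],[[0,0,0],[0,0,0],0.05]]' 45
python3 -c "from cell import arm;print(arm.close_job())"
```

```text
time_s: 15.47
tcp_pos: [0.5097, 0.2935, 0.0858]
tcp_rot: [[0.249, 0.968, 0.006], [0.968, -0.249, 0.003], [0.004, 0.006, -1.0]]
contact_force: [7.9, 3.9, -6.8]
finger_gap: 0.0116
gripper_force: 45.0
the job is handed in; nothing more can be done
None
```

I set the pointer in line with the green clip (about 0.2 mm off by the wrist camera), let go of the wheel, and handed the job in at about 15.5 s with the run dial still gripped and turned about 1.2 rad, its white line on the three red dots; no verdict came back.

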